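Put the mixed-up stoppered flasks back in their own dishes

ROBOT

A 7-joint arm with a two-finger parallel gripper is mounted at the origin on the work surface. World frame = base frame: x ahead of the robot, y to its left, z up, the work surface at z = 0. Lengths are in mm, angles in rad, forces in N, time in s.
With the tool pointing down it reaches from about 400 to 875 mm from the base axis. Payload 4.4 kg.
Tool frame: the origin (TCP) lies at the very end of the fingers, on their centre line; the grasp point (between the pads) lies 19 mm behind it; z points along the fingers, x is the direction in which the jaws open and shut, and the axes are right-handed (so a half turn about z gives the same grasp; the last joint's range is limited). The gripper opens to 85 mm and grips with 20 to 120 N. Pads are 22 mm wide; open, the fingers measure 114 mm over their backs; the gripper's body (76 mm by 85 mm) begins 54 mm behind the grasp point. The pads swing forward as they close: fully open they stand 13 mm farther back than shut.
Start: joints at [1.254, 0.628, 0.038, 1.517, -0.027, 0.996, -0.02], TCP at [161.344, -629.671, 231.313] pointing down, gripper open.
Joint ranges: [-3.06, 3.06], [-0.37, 2.12], [-1.25, 1.32], [0.18, 2.47], [-1.1, 4.24], [0.23, 1.98], [-2.94, 2.94]. Speed limits (rad/s): [2.57, 2.57, 3.14, 3.14, 3.14, 3.14, 3.14].

INTERFACE

Orientations are given as [roll, pitch, yaw] about the fixed x, y, z axes, in that order (R = Rz(yaw) Ry(pitch) Rx(roll)).
In Python, from cell import telemetry, get_image, get_calibration, ctrl gives the robot as it stands. The module is installed in compiled form; this text tells all that it offers.
- The arm moves only by the tool arm_command, never from a script. Its arguments are lists of equal length, an entry for each row: "rot": the turn, a rotation vector about the world's x, y, z in degrees, a list of three; "slide": the shift along the world's x, y, z in mm, a list of three; "gripper": the finger opening in mm, from 0 to 85.4. A call has 1 to 5 rows; each row shifts and turns the pose as measured when the row begins; what a row does not reach is not made up. A row lasts 1/12 s, in which the tool goes at most 41.7 mm and 7.16 degrees, less where a joint would pass 70% of its speed; a pose out of reach is approached as far as the arm can. A call with a gripper value outside its range is refused whole. The fingers move at their own pace and stop on an object; the grip force is fixed at half the most. Time passes only in rows, so rows that do not move let the fingers close. It gives the time, the measured TCP pose, the force and the opening at its end, in the units of the state.
- telemetry.read_state(): the state, without advancing time (a new reading comes with each control period).
- get_image(name): name is "side" or "top"; returns (picture, depth): 420x560x3 uint8, red, green, blue; 420x560 float32, mm along the optical axis (not along the pixel's ray), 0 where there is no reading.
- get_calibration(name): a dict with "fx", "fy", "cx", "cy" (pixels), "xyz" and "attitude" of the camera in the world. Camera axes: x right, y up, looking along -z (the intrinsics and any distortion apply to the point x, -y, -z); pixel columns grow to the right and rows downward; lengths in mm; the calibration is good to about 2 mm. A picture is of the moment at which its call begins. get_calibration takes no time and is no camera call.
- ctrl.finish_job(): hands the job in, once; it reports no verdict.
The state is a dict: "clock": time; "qpos": joint angles; "qd": joint speeds; "tau": joint torques, N m; "eef_pos": TCP position; "tool_rot": TCP orientation; "force": force on the tool from outside, world axes, zero at the start; "torque": the same for the moment, N m; "width": finger opening in mm.
Only numpy, scipy, OpenCV 4.12 (cv2) and the standard library are available. Lean on these libraries where they do the work, as an engineer would, in place of code of your own. Each camera call takes 0.05 s, during which the arm holds its last target.

TASK

The four stoppered flasks have been put back in each other's dishes: rearrange them so that each one stands upright in the dish of its stopper's colour, with the empty grey dish as the spare place on the way, left empty again at the end. Flasks may stand only in the dishes, never on the bare bench; they are glass, so lower them gently, do not drop them or tip them over, and do not knock over the measuring cylinder.

Things in the scene. Friction and masses are not known exactly. Their poses are not given: they have to be found in the camera images.
- flask_green: loose clear-glass flask closed by a green rubber stopper, about 160 g, round about its upright z axis. Origin at the centre of its underside. Glass body 52 mm in diameter up to 48 mm, sloping in to a neck 30 mm in diameter from 58 to 70 mm; the stopper sits fast in the neck (it does not come off) from 70 to 98 mm, 39 mm in diameter at its foot and 42 mm at its top. It is light enough to carry by the stopper.
- flask_yellow: loose clear-glass flask closed by a yellow rubber stopper, about 160 g, round about its upright z axis. Origin at the centre of its underside. Glass body 52 mm in diameter up to 48 mm, sloping in to a neck 30 mm in diameter from 58 to 70 mm; the stopper sits fast in the neck (it does not come off) from 70 to 98 mm, 39 mm in diameter at its foot and 42 mm at its top. It is light enough to carry by the stopper.
- flask_red: loose clear-glass flask closed by a red rubber stopper, about 160 g, round about its upright z axis. Origin at the centre of its underside. Glass body 52 mm in diameter up to 48 mm, sloping in to a neck 30 mm in diameter from 58 to 70 mm; the stopper sits fast in the neck (it does not come off) from 70 to 98 mm, 39 mm in diameter at its foot and 42 mm at its top. It is light enough to carry by the stopper.
- flask_blue: loose clear-glass flask closed by a blue rubber stopper, about 160 g, round about its upright z axis. Origin at the centre of its underside. Glass body 52 mm in diameter up to 48 mm, sloping in to a neck 30 mm in diameter from 58 to 70 mm; the stopper sits fast in the neck (it does not come off) from 70 to 98 mm, 39 mm in diameter at its foot and 42 mm at its top. It is light enough to carry by the stopper.
- dish_green: green round plastic dish fixed to the bench, 90 mm outside diameter, z up, origin at the centre of its underside on the bench. Floor 8 mm above the bench, 76 mm in diameter inside, rim 18 mm above the bench. Home of the flask with the green stopper; at the start another flask stands in it.
- dish_yellow: yellow round plastic dish fixed to the bench, 90 mm outside diameter, z up, origin at the centre of its underside on the bench. Floor 8 mm above the bench, 76 mm in diameter inside, rim 18 mm above the bench. Home of the flask with the yellow stopper; at the start another flask stands in it.
- dish_red: red round plastic dish fixed to the bench, 90 mm outside diameter, z up, origin at the centre of its underside on the bench. Floor 8 mm above the bench, 76 mm in diameter inside, rim 18 mm above the bench. Home of the flask with the red stopper; at the start another flask stands in it.
- dish_blue: blue round plastic dish fixed to the bench, 90 mm outside diameter, z up, origin at the centre of its underside on the bench. Floor 8 mm above the bench, 76 mm in diameter inside, rim 18 mm above the bench. Home of the flask with the blue stopper; at the start another flask stands in it.
- dish_grey: grey round plastic dish fixed to the bench, 90 mm outside diameter, z up, origin at the centre of its underside on the bench. Floor 8 mm above the bench, 76 mm in diameter inside, rim 18 mm above the bench. It belongs to no flask: it stands empty at the start and is the spare place.
- cylinder: loose slim glass measuring cylinder, standing on the bench on a white round foot 56 mm in diameter; 27 mm in diameter (rim 32 mm), 120 mm tall, 90 g. Origin at the centre of its underside, z up. A bystander, easily knocked over.
Things that resemble listed ones, but are neither listed nor needed, are in the scene too. Leave any purple look-alike of the flask_red alone.

How it is judged (in metres and radians):
At the end, for the whole second after the job is handed in: Each flask stands in the dish of its own colour: within 15 mm of its centre, underside 4 to 12 mm above the dish's underside, upright within 0.1 rad, at rest (under 0.02 m/s, 0.2 rad/s); the grey dish is thus empty. The measuring cylinder is upright within 0.2 rad (horizontal distance between flask_green and dish_green below 0.015 m and z of flask_green in the frame of dish_green between 0.004 and 0.012 m and angle between each of flask_green, flask_yellow, flask_red, flask_blue's own z axis and vertical below 0.1 rad and linear speed of each of flask_green, flask_yellow, flask_red, flask_blue below 0.02 m/s and angular speed of each of flask_green, flask_yellow, flask_red, flask_blue below 0.2 rad/s and horizontal distance between flask_yellow and dish_yellow below 0.015 m and z of flask_yellow in the frame of dish_yellow between 0.004 and 0.012 m and horizontal distance between flask_red and dish_red below 0.015 m and z of flask_red in the frame of dish_red between 0.004 and 0.012 m and horizontal distance between flask_blue and dish_blue below 0.015 m and z of flask_blue in the frame of dish_blue between 0.004 and 0.012 m and angle between cylinder's own z axis and vertical below 0.2 rad); the robot touches nothing.
It fails at once if a flask is tipped over (more than 1 rad) (angle between any of flask_green, flask_yellow, flask_red, flask_blue's own z axis and vertical above 1 rad).
It fails at once if a flask is stood on the bare bench (underside less than 4 mm above the bench) (height (world z) of any of flask_green, flask_yellow, flask_red, flask_blue below 0.004 m).
It fails at once if a flask is let fall (faster than 0.6 m/s with its underside less than 30 mm above the bench) ((height (world z) of flask_green below 0.03 m and linear speed of flask_green above 0.6 m/s) or (height (world z) of flask_yellow below 0.03 m and linear speed of flask_yellow above 0.6 m/s) or (height (world z) of flask_red below 0.03 m and linear speed of flask_red above 0.6 m/s) or (height (world z) of flask_blue below 0.03 m and linear speed of flask_blue above 0.6 m/s)).
It fails at once if the measuring cylinder is knocked over (tilted more than 0.6 rad) (angle between cylinder's own z axis and vertical above 0.6 rad).
It also fails if it takes over 144 s, if anything falls off the work surface, if the arm or the gripper's body presses on something with over 40 N, if the wrist force passes 120 N, or if a joint passes its speed limit or range.

## Working session

There is one attempt and no reset: what is moved stays moved. The work goes in short steps, Python scripts to look and compute and a tool call to move; the robot and the scene stay as the last step left them, time stands still between calls to the robot, and variables do not carry over. Pictures are saved under pics/ and viewed, and the job is handed in when it is done.

Besides the shell and the picture viewer there is one more tool, called after "Call:" as a command line: name --argument value ..., lists and objects as JSON in quotes. arm_command: Moves the arm, as the interface text tells. Its arguments: {"type":"object","properties":{"rot":{"type":"array"},"slide":{"type":"array"},"gripper":{"type":"array"}},"required":["rot","slide","gripper"]}

```bash
mkdir -p pics; ls
python3 - <<'E'
from cell import telemetry,get_image,get_calibration
import cv2,numpy as np
s=telemetry.read_state();print(s)
for n in("side","top"):
    p,d=get_image(n);np.savez(f"{n}0.npz",p=p,d=d);cv2.imwrite(f"pics/{n}0.png",p[:,:,::-1]);print(n,get_calibration(n))
E
```

```text
pics
{'clock': 0.0, 'qpos': array([ 1.25417955,  0.62936637,  0.03843075,  1.51840387, -0.02701052,
        0.99629918, -0.02000431]), 'qd': array([ 4.67196102e-04,  1.44228143e-05, -4.22941835e-04,  2.59988271e-04,
       -1.42291951e-03,  1.30480000e-03,  1.38673215e-04]), 'tau': array([-3.63672689e-04, -5.63413882e+01,  1.22676082e+00, -1.93448049e+01,
        1.12060021e-02,  1.04772786e-02, -3.97123102e-06]), 'eef_pos': array([ 161.20238451, -629.02446825,  230.36430467]), 'tool_rot': array([ 3.14158030e+00,  1.95912855e-03, -1.31998136e+00]), 'force': array([-0.41138233,  0.44015065,  0.21043836]), 'torque': array([-0.01525061, -0.01042246, -0.00158283]), 'width': 85.0214800613526}
side {'fx': 383.9954754409687, 'fy': 383.9954754409687, 'cx': 275.19388817486634, 'cy': 206.42511238878942, 'xyz': array([473.52486786, 557.37584231, 632.67664795]), 'attitude': array([ 0.80553051,  0.01384038, -3.06896893])}
top {'fx': 467.22199575725824, 'fy': 467.22199575725824, 'cx': 282.6731606793581, 'cy': 208.57233860028563, 'xyz': array([ 435.54375885,  -15.02369207, 1181.46639632]), 'attitude': array([ 0.04858836,  0.00424525, -1.5831168 ])}
```

View pics/top0.png

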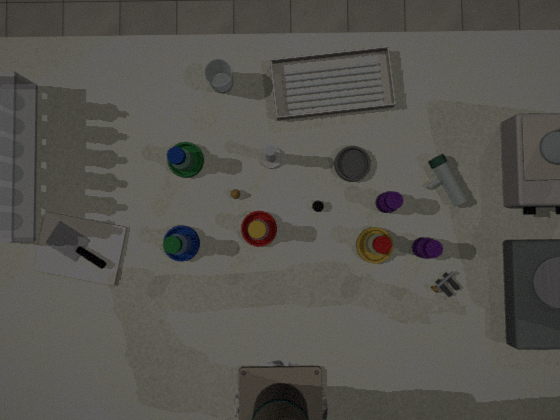

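View pics/side0.png

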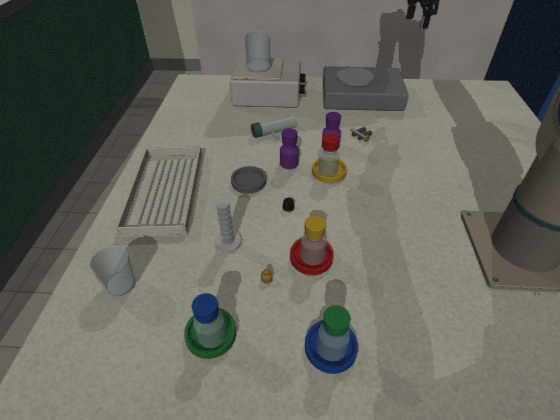

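```bash
cat > h.py <<'E'
import numpy as np,cv2
from scipy.spatial.transform import Rotation as R
from cell import telemetry,get_image,get_calibration
def pts(n,d):
    c=get_calibration(n);v,u=np.mgrid[0:420,0:560]
    P=np.dstack([(u-c['cx'])/c['fx']*d,-(v-c['cy'])/c['fy']*d,-d])
    return P@R.from_euler('xyz',c['attitude']).as_matrix().T+c['xyz']
def onplane(n,u,v,z):
    c=get_calibration(n);r=R.from_euler('xyz',c['attitude']).as_matrix()@np.array([(u-c['cx'])/c['fx'],-(v-c['cy'])/c['fy'],-1])
    return c['xyz']+r*(z-c['xyz'][2])/r[2]
H={'red':(0,),'yellow':(25,),'green':(65,),'blue':(110,)}
def hue(p):
    return cv2.cvtColor(p,cv2.COLOR_RGB2HSV)
def mask(p,col):
    h=hue(p).astype(int);lo,hi={'red':(-8,8),'yellow':(15,33),'green':(50,85),'blue':(100,122)}[col]
    hh=(h[...,0]+90)%180-90 if col=='red' else h[...,0]
    return (hh>=lo)&(hh<=hi)&(h[...,1]>110)&(h[...,2]>35)
E
python3 - <<'E'
from h import *
for n in('top','side'):
    z=np.load(n+'0.npz');p,d=z['p'],z['d'];X=pts(n,d)
    b=X[(d>0)&(abs(X[...,2])<15)];print(n,'bench z',np.median(b[:,2]),b[:,2].std())
    for c in H:
        m=mask(p,c)&(d>0)
        for nm,lo,hi in(('stop',92,115),('rim',12,23)):
            q=m&(X[...,2]>lo)&(X[...,2]<hi);q=cv2.morphologyEx(q.astype(np.uint8),cv2.MORPH_CLOSE,np.ones((3,3)))
            k,l,s,ce=cv2.connectedComponentsWithStats(q)
            for i in range(1,k):
                if s[i,4]>25:
                    w=(l==i)&(d>0);x=X[w];(cx,cy),r=cv2.minEnclosingCircle(x[:,:2].astype(np.float32))
                    print(n,c,nm,s[i],'pix',ce[i].round(1),'mean',x.mean(0).round(1),'circ',round(cx,1),round(cy,1),round(r,1))
z=np.load('top0.npz')
p=z['p'];cv2.imwrite('pics/crop0.png',cv2.resize(cv2.convertScaleAbs(p[120:280,150:470,::-1],alpha=2),None,fx=2.5,fy=2.5,interpolation=2))
E
```

```text
top bench z 0.5924647675426513 3.4419596776219903
top red stop [373 236  19  18 258] pix [381.9 244.2] mean [ 403.2 -237.6  106. ] circ 403.0 -238.2 20.5
top red rim [241 211  36  36 342] pix [259.6 228. ] mean [444.5  47.3  16.3] circ 444.0 49.8 44.5
top yellow stop [248 221  18  17 249] pix [256.5 229. ] mean [441.6  49.7 106.2] circ 441.7 49.8 20.5
top yellow rim [231 190   9   8  39] pix [235.2 193.9] mean [530.3 107.4  18.3] circ 531.3 108.4 10.4
top yellow rim [357 227  36  36 316] pix [372.6 244.8] mean [ 399.5 -233.1   17.3] circ 400.0 -237.1 45.5
top green stop [164 236  17  18 242] pix [171.6 244.3] mean [408.8 245.2 105.9] circ 409.0 245.7 20.2
top green rim [168 142  35  35 223] pix [189.1 160.7] mean [615.4 222.6  17.2] circ 619.6 232.7 43.8
top blue stop [167 147  18  17 238] pix [175.4 155. ] mean [615.5 236.2 105.9] circ 615.7 236.3 20.2
top blue rim [165 226  34  35 274] pix [185.1 243.3] mean [408.7 233.2  17. ] circ 409.5 243.2 44.4
side bench z -1.8162580698896136 3.2970590284062453
side red stop [323 134  17  13 182] pix [330.6 139.9] mean [ 403.6 -233.4  102. ] 
[... 364 characters left out ...]
  71] pix [266.4 275.5] mean [531.7 113.2  16.7] circ 532.9 110.7 11.2
side green stop [324 305  26  28 570] pix [336.3 318.8] mean [410.1 248.7 103.1] circ 409.8 246.0 20.8
side green rim [185 308  51  49 477] pix [209.8 337.4] mean [617.2 246.6  15.7] circ 620.3 233.6 45.2
side blue stop [544   0  16  12  69] pix [553.8   3.9] mean [ -577.1 -1307.1   103.4] circ -578.0 -1317.9 72.5
side blue stop [192 294  26  26 538] pix [204.7 306.3] mean [615.1 240.1 103. ] circ 616.0 237.0 20.7
side blue rim [521   5  23  20  51] pix [531.8  14.7] mean [ -577.9 -1446.4    17.6] circ -579.3 -1453.9 129.2
side blue rim [305 321  53  50 523] pix [329.4 351.1] mean [413.7 257.5  15.5] circ 410.5 244.7 44.8
```

View pics/crop0.png

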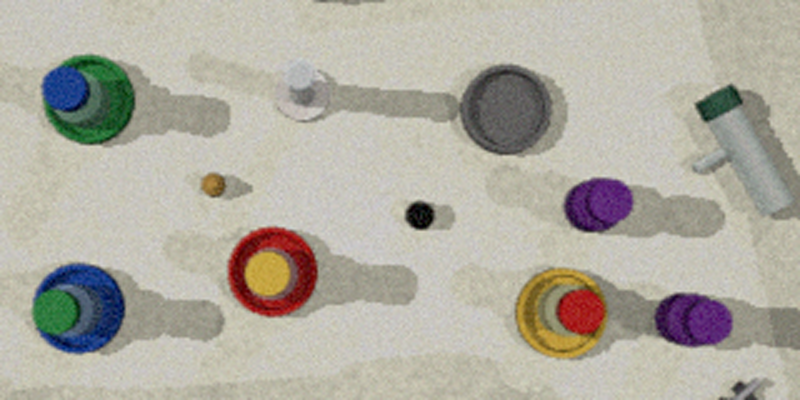

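Run:
```python
from h import *
z=np.load('top0.npz');p,d=z['p'],z['d'];X=pts('top',d)
for nm,(u0,v0,u1,v1),lo,hi in(('grey',(325,138,378,190),11,24),('cylfoot',(255,140,290,175),5,30),('cyltop',(255,140,290,175),100,130),('purA',(370,185,410,220),90,125),('purB',(405,230,450,265),90,125)):
    x=X[v0:v1,u0:u1][(d[v0:v1,u0:u1]>0)];x=x[(x[:,2]>lo)&(x[:,2]<hi)]
    if len(x)<5: print(nm,len(x));continue
    c,r=cv2.minEnclosingCircle(x[:,:2].astype(np.float32));print(nm,len(x),x.mean(0).round(1),np.round(c,1),round(r,1))
print(onplane('top',352.4,163.6,18),onplane('top',271,156.5,5))
z=np.load('side0.npz');p,d=z['p'],z['d'];X=pts('side',d)
x=X[165:195,228:270][d[165:195,228:270]>0];x=x[(x[:,2]>10)&(x[:,2]<24)];c,r=cv2.minEnclosingCircle(x[:,:2].astype(np.float32));print('grey side',c,r)
```

```text
grey 372 [ 603.2 -186.5   16.5] [ 604.3 -186.3] 45.1
cylfoot 216 [617.7  16.7   9. ] [634.2  13.4] 51.9
cyltop 150 [623.7  18.3 120.2] [624.1  18.5] 16.1
purA 251 [ 505.3 -269.    98. ] [ 505.6 -269. ] 20.7
purB 265 [ 392.  -357.4   98.2] [ 391.5 -357.9] 21.1
[ 602.69229024 -186.70364222   18.        ] [625.32951053  17.2268208    5.        ]
grey side (603.7889404296875, -187.5849609375) 46.680076599121094
```

Call:
arm_command --rot '[[0,0,0],[0,0,0],[0,0,0]]' --slide '[[35,15,0],[35,15,0],[35,15,0]]' --gripper '[85,85,85]'

```text
clock: 0.35
eef_pos: [253.9, -587.7, 229.0]
tool_rot: [3.131, 0.002, -1.341]
force: [1.5, 0.2, -0.5]
width: 84.8
```

```bash
python3 -c "
from h import *;s=telemetry.read_state();print(s['qpos'],s['eef_pos'],s['tool_rot'])"
```

```text
[ 1.083842    0.61853993  0.05034681  1.545479   -0.02340188  0.98290277
 -0.20280322] [ 253.93911645 -587.69811537  228.96856552] [ 3.13111951e+00  2.41544703e-03 -1.34078091e+00]
```

Call:
arm_command --rot '[[0,0,0],[0,0,0],[0,0,0],[0,0,0],[0,0,0]]' --slide '[[16,38,0],[16,38,0],[16,38,0],[16,38,0],[16,38,0]]' --gripper '[85,85,85,85,85]'

```text
clock: 0.77
eef_pos: [339.6, -396.2, 225.7]
tool_rot: [3.133, 0.001, -1.339]
force: [0.5, -0.2, 0.4]
width: 84.9
```

Call:
arm_command --rot '[[0,0,0],[0,0,0],[0,0,0],[0,0,0],[0,0,0]]' --slide '[[14,30,-5],[14,30,-10],[14,30,-10],[10,25,-10],[5,15,-10]]' --gripper '[85,85,85,85,85]'

```text
clock: 1.18
eef_pos: [401.4, -253.7, 180.7]
tool_rot: [3.137, 0.002, -1.331]
force: [0.2, -0.3, 0.7]
width: 85.3
```

Call:
arm_command --rot '[[0,0,0],[0,0,0],[0,0,0],[0,0,0],[0,0,0]]' --slide '[[1,8,-15],[1,6,-15],[0,1,-15],[0,0,-10],[0,0,0]]' --gripper '[85,85,85,85,85]'

```text
clock: 1.6
eef_pos: [404.8, -229.6, 121.6]
tool_rot: [3.136, 0.007, -1.319]
force: [-0.3, 0.7, -0.2]
width: 85.2
```

Call:
arm_command --rot '[[0,0,0],[0,0,0],[0,0,0]]' --slide '[[-1,-8,0],[0,0,0],[0,0,0]]' --gripper '[85,85,85]'

```text
clock: 1.85
eef_pos: [403.6, -238.5, 121.8]
tool_rot: [3.135, 0.008, -1.319]
force: [0.4, -0.0, -0.0]
width: 85.1
```

```bash
cat > look.py <<'E'
import sys
from h import *
tag=sys.argv[1];ims=[]
bx={'top':None,'side':None}
for n in('top','side'):
    p,d=get_image(n);np.savez(f'{n}.npz',p=p,d=d);ims.append(cv2.resize(cv2.convertScaleAbs(p[:,:,::-1],alpha=1.7),(400,300)) )
    if len(sys.argv)>2 and sys.argv[2]==n:
        u,v=int(sys.argv[3]),int(sys.argv[4]);cr=p[max(v-60,0):v+60,max(u-60,0):u+60,::-1];ims.append(cv2.resize(cv2.convertScaleAbs(cr,alpha=1.7),(400,300) if 0 else (300,300),interpolation=2))
h=max(i.shape[0] for i in ims)
w=sum(i.shape[1] for i in ims);o=np.hstack(ims)
if w>800:o=cv2.resize(o,(800,int(h*800/w)))
cv2.imwrite(f'pics/{tag}.png',o)
print(telemetry.read_state()['eef_pos'].round(1))
E
python3 look.py a1 side 330 150
```

```text
[ 403.7 -238.7  122. ]
```

View pics/a1.png

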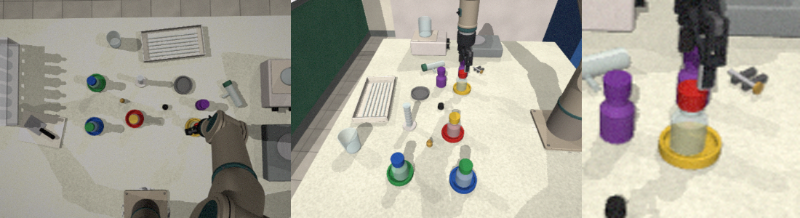

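The side crop shows the open fingers straddling the red stopper (side pixel ≈ 330,140), with the purple one well clear. Next, the descent.

Call:
arm_command --rot '[[0,0,0],[0,0,0],[0,0,0],[0,0,0],[0,0,0]]' --slide '[[0,0,-15],[0,0,-15],[0,0,-12],[0,0,-6],[0,0,0]]' --gripper '[85,85,85,85,85]'

```text
clock: 2.37
eef_pos: [406.2, -241.1, 75.7]
tool_rot: [-3.141, 0.001, -1.321]
force: [-0.3, -0.2, 0.8]
width: 85.1
```

Call:
arm_command --rot '[[0,0,0],[0,0,0],[0,0,0],[0,0,0],[0,0,0]]' --slide '[[-2,3,-3],[0,0,0],[0,0,0],[0,0,0],[0,0,0]]' --gripper '[85,60,48,38,36]'

```text
clock: 2.78
eef_pos: [405.3, -238.7, 74.7]
tool_rot: [-3.138, -0.002, -1.321]
force: [-0.4, -1.1, 4.7]
width: 39.6
```

Call:
arm_command --rot '[[0,0,0],[0,0,0],[0,0,0],[0,0,0]]' --slide '[[0,0,0],[0,0,0],[0,0,0],[0,0,0]]' --gripper '[36,36,36,36]'

```text
clock: 3.12
eef_pos: [405.5, -238.7, 75.2]
tool_rot: [-3.137, -0.002, -1.321]
force: [-0.6, 0.2, -1.1]
width: 39.7
```

Call:
arm_command --rot '[[0,0,0],[0,0,0],[0,0,0],[0,0,0],[0,0,0]]' --slide '[[0,0,5],[0,0,15],[0,0,20],[0,0,30],[0,0,30]]' --gripper '[34,34,34,34,34]'

```text
clock: 3.53
eef_pos: [400.2, -235.8, 173.6]
tool_rot: [3.134, 0.009, -1.321]
force: [-0.1, 0.2, -2.7]
width: 39.4
```

Call:
arm_command --rot '[[0,0,0],[0,0,0],[0,0,0],[0,0,0],[0,0,0]]' --slide '[[10,2,28],[25,6,5],[30,7,0],[30,7,0],[30,7,0]]' --gripper '[34,34,34,34,34]'

```text
clock: 3.95
eef_pos: [522.6, -209.9, 217.8]
tool_rot: [3.136, 0.003, -1.333]
force: [0.3, -0.4, -2.5]
width: 39.6
```

Call:
arm_command --rot '[[0,0,0],[0,0,0],[0,0,0],[0,0,0],[0,0,0]]' --slide '[[30,7,0],[22,5,0],[12,3,0],[5,1,0],[0,0,0]]' --gripper '[34,34,34,34,34]'

```text
clock: 4.37
eef_pos: [600.4, -187.9, 218.4]
tool_rot: [3.141, 0.004, -1.326]
force: [-0.7, 0.1, -2.2]
width: 39.9
```

Call:
arm_command --rot '[[0,0,0],[0,0,0],[0,0,0],[0,0,0],[0,0,0]]' --slide '[[4,1,-15],[1,0,-25],[0,0,-25],[0,0,-20],[0,0,-15]]' --gripper '[34,34,34,34,34]'

```text
clock: 4.78
eef_pos: [602.2, -190.3, 120.1]
tool_rot: [-3.14, -0.001, -1.329]
force: [-1.2, 0.1, -1.9]
width: 39.6
```

Call:
arm_command --rot '[[0,0,0],[0,0,0],[0,0,0]]' --slide '[[0,0,-8],[0,0,-4],[0,0,0]]' --gripper '[34,34,34]'

```text
clock: 5.03
eef_pos: [595.8, -191.5, 104.4]
tool_rot: [3.134, 0.003, -1.332]
force: [0.4, -0.2, -1.2]
width: 39.6
```

Call:
arm_command --rot '[[0,0,0],[0,0,0],[0,0,0]]' --slide '[[8,4,-5],[2,0,-3],[0,0,0]]' --gripper '[34,34,34]'

```text
clock: 5.28
eef_pos: [607.4, -188.5, 98.3]
tool_rot: [3.137, 0.001, -1.334]
force: [0.3, -0.1, -1.8]
width: 39.7
```

```bash
python3 look.py a2 side 250 170
```

```text
[ 607.5 -188.1   98.7]
```

View pics/a2.png

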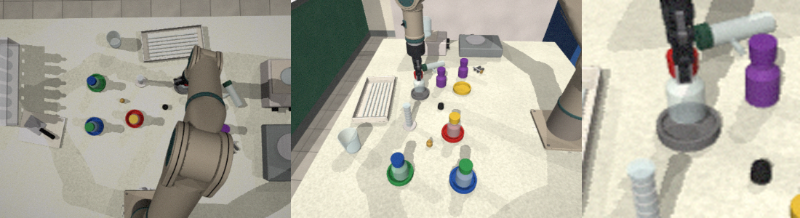

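Held by its red stopper, the flask hangs about 23 mm above the grey dish (crop ≈ 690,125), centred. Lowering it now.

Call:
arm_command --rot '[[0,0,0],[0,0,0],[0,0,0],[0,0,0]]' --slide '[[0,0,-7],[0,0,-6],[0,0,-4],[0,0,0]]' --gripper '[34,34,34,34]'

```text
clock: 5.72
eef_pos: [608.2, -188.2, 81.4]
tool_rot: [3.139, -0.0, -1.333]
force: [0.0, 0.4, -1.4]
width: 39.3
```

Call:
arm_command --rot '[[0,0,0],[0,0,0],[0,0,0],[0,0,0]]' --slide '[[-1,0,-3],[0,0,-2],[0,0,-1],[0,0,0]]' --gripper '[34,34,34,34]'

```text
clock: 6.05
eef_pos: [607.0, -188.4, 74.9]
tool_rot: [3.139, -0.0, -1.333]
force: [0.7, 0.4, -1.0]
width: 39.9
```

Call:
arm_command --rot '[[0,0,0],[0,0,0]]' --slide '[[0,0,-1],[0,0,0]]' --gripper '[34,34]'

```text
clock: 6.22
eef_pos: [607.6, -188.5, 75.1]
tool_rot: [3.14, -0.001, -1.333]
force: [0.6, 0.8, -1.6]
width: 39.6
```

Call:
arm_command --rot '[[0,0,0],[0,0,0]]' --slide '[[0,0,-2],[0,0,0]]' --gripper '[34,34]'

```text
clock: 6.38
eef_pos: [608.9, -189.0, 75.3]
tool_rot: [-3.14, -0.002, -1.334]
force: [0.3, 0.8, -1.9]
width: 39.7
```

Call:
arm_command --rot '[[0,0,0],[0,0,0],[0,0,0]]' --slide '[[-1,0,-3],[0,0,-2],[0,0,0]]' --gripper '[34,34,34]'

```text
clock: 6.63
eef_pos: [610.9, -189.1, 75.5]
tool_rot: [-3.133, -0.004, -1.334]
force: [-1.1, -0.5, -1.9]
width: 39.5
```

```bash
python3 look.py a3 side 250 170;python3 -c "
from h import *;s=telemetry.read_state();print(s['qpos'],s['eef_pos'],s['tool_rot'],s['force'],s['torque'],s['tau'])"
```

```text
[ 610.9 -189.4   74.9]
[ 0.24358629  0.79934405  0.02166381  1.68056765 -0.02483341  0.65264278
 -1.05556843] [ 610.90381515 -189.41279906   74.93781876] [-3.13362265 -0.00481985 -1.33386744] [ 0.14379202 -0.20161108  4.45602905] [-0.01884476 -0.07590208  0.00744102] [-4.48091235e-02 -6.01610184e+01  1.11256655e+00 -1.43641949e+01
 -3.50891193e-02  3.39567871e-02  3.85382707e-03]
```

View pics/a3.png

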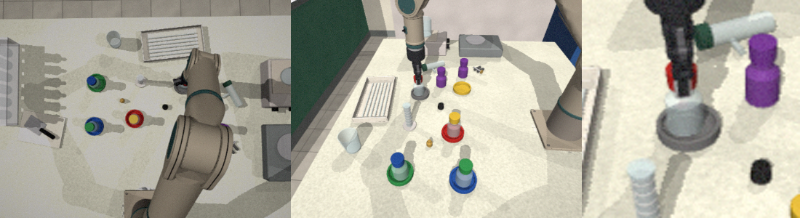

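The flask is down inside the grey dish, upright, and the force has flipped to +4.5 N. Releasing slowly.

Call:
arm_command --rot '[[0,0,0],[0,0,0],[0,0,0],[0,0,0],[0,0,0]]' --slide '[[0,0,0],[0,0,0],[0,0,0],[0,0,0],[0,0,0]]' --gripper '[42,46,55,70,85]'

```text
clock: 7.15
eef_pos: [610.5, -190.0, 73.2]
tool_rot: [-3.135, -0.005, -1.334]
force: [-0.3, -0.2, -0.2]
width: 77.0
```

Call:
arm_command --rot '[[0,0,0],[0,0,0],[0,0,0],[0,0,0],[0,0,0]]' --slide '[[0,0,0],[0,0,10],[0,0,20],[0,0,25],[0,0,20]]' --gripper '[85,85,85,85,85]'

```text
clock: 7.57
eef_pos: [606.1, -188.7, 146.5]
tool_rot: [3.138, 0.001, -1.334]
force: [-0.3, -0.4, 0.2]
width: 84.9
```

Call:
arm_command --rot '[[0,0,0],[0,0,0],[0,0,0],[0,0,0],[0,0,0]]' --slide '[[-15,20,15],[-22,32,10],[-22,32,0],[-22,32,0],[-22,32,0]]' --gripper '[85,85,85,85,85]'

```text
clock: 7.98
eef_pos: [508.3, -48.2, 182.4]
tool_rot: [-3.125, -0.014, -1.349]
force: [1.3, 0.9, 0.6]
width: 85.1
```

Call:
arm_command --rot '[[0,0,0],[0,0,0],[0,0,0],[0,0,0],[0,0,0]]' --slide '[[-22,32,0],[-18,26,0],[-12,16,0],[-5,6,0],[0,0,0]]' --gripper '[85,85,85,85,85]'

```text
clock: 8.4
eef_pos: [443.8, 42.4, 186.8]
tool_rot: [-3.122, -0.01, -1.339]
force: [0.5, -1.1, 0.3]
width: 85.1
```

```bash
python3 look.py a4 side 250 170
```

```text
[445.6  40.5 186.7]
```

View pics/a4.png

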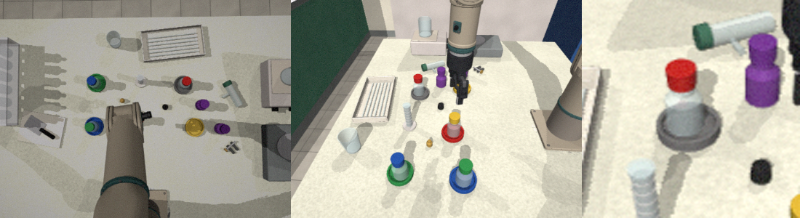

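The red flask stands upright in the grey dish. Now the yellow flask.

Call:
arm_command --rot '[[0.3,1.2,0],[0,0,0],[0,0,0],[0,0,0],[0,0,0]]' --slide '[[-2,9,-10],[-1,0,-15],[0,0,-18],[0,0,-12],[0,0,0]]' --gripper '[85,85,85,85,85]'

```text
clock: 8.92
eef_pos: [450.0, 45.1, 128.5]
tool_rot: [-3.136, -0.002, -1.354]
force: [-0.7, 0.1, 0.4]
width: 84.8
```

Call:
arm_command --rot '[[0,0,0],[0,0,0],[0,0,0]]' --slide '[[-8,5,0],[0,0,0],[0,0,0]]' --gripper '[85,85,85]'

```text
clock: 9.17
eef_pos: [442.7, 48.6, 127.2]
tool_rot: [-3.138, -0.002, -1.359]
force: [-0.2, 0.6, 1.0]
width: 84.5
```

Call:
arm_command --rot '[[0,0,0],[0,0,0],[0,0,0],[0,0,0],[0,0,0]]' --slide '[[0,0,-10],[0,0,-12],[0,0,-12],[0,0,-8],[0,0,0]]' --gripper '[85,85,85,85,85]'

```text
clock: 9.58
eef_pos: [446.4, 49.0, 87.2]
tool_rot: [-3.129, -0.003, -1.36]
force: [0.3, 0.3, -0.5]
width: 85.4
```

Call:
arm_command --rot '[[0.2,0.6,0],[0,0,0],[0,0,0],[0,0,0],[0,0,0]]' --slide '[[-4,1,-7],[0,0,-6],[0,0,0],[0,0,0],[0,0,0]]' --gripper '[85,85,70,55,48]'

```text
clock: 10.0
eef_pos: [443.3, 50.2, 74.4]
tool_rot: [-3.137, 0.003, -1.36]
force: [0.6, 0.7, 0.9]
width: 51.0
```

Call:
arm_command --rot '[[0,0,0],[0,0,0],[0,0,0],[0,0,0],[0,0,0]]' --slide '[[0,0,0],[0,0,0],[0,0,0],[0,0,0],[0,0,0]]' --gripper '[42,36,34,34,34]'

```text
clock: 10.42
eef_pos: [443.7, 50.0, 75.4]
tool_rot: [-3.135, 0.003, -1.361]
force: [-0.3, 0.0, -1.0]
width: 39.2
```

Call:
arm_command --rot '[[0,0,0],[0,0,0],[0,0,0],[0,0,0],[0,0,0]]' --slide '[[0,0,5],[0,0,15],[0,0,25],[0,0,30],[0,0,30]]' --gripper '[34,34,34,34,34]'

```text
clock: 10.83
eef_pos: [437.8, 49.5, 179.3]
tool_rot: [3.132, 0.004, -1.36]
force: [0.3, -0.1, -1.8]
width: 39.7
```

Call:
arm_command --rot '[[0,0,0],[0,0,0],[0,0,0],[0,0,0],[0,0,0]]' --slide '[[0,-10,25],[2,-25,5],[2,-32,0],[0,-34,0],[-2,-34,0]]' --gripper '[34,34,34,34,34]'

```text
clock: 11.25
eef_pos: [443.7, -80.4, 219.7]
tool_rot: [-3.134, 0.006, -1.341]
force: [0.9, -0.0, -2.2]
width: 39.6
```

Remaining: about (-42, -157).

Call:
arm_command --rot '[[0,0,0],[0,0,0],[0,0,0],[0,0,0],[0,0,0]]' --slide '[[-10,-34,0],[-10,-34,0],[-9,-30,0],[-6,-20,0],[-3,-10,0]]' --gripper '[34,34,34,34,34]'

```text
clock: 11.67
eef_pos: [402.1, -219.3, 222.0]
tool_rot: [-3.132, 0.002, -1.347]
force: [0.7, 0.2, -1.8]
width: 39.8
```

Call:
arm_command --rot '[[0,0,0],[0,0,0]]' --slide '[[0,0,0],[0,0,0]]' --gripper '[34,34]'

```text
clock: 11.83
eef_pos: [400.1, -222.3, 222.4]
tool_rot: [-3.133, 0.001, -1.354]
force: [0.3, 0.5, -1.3]
width: 39.2
```

Call:
arm_command --rot '[[-0.1,0.5,0],[0,0,0],[0,0,0],[0,0,0],[0,0,0]]' --slide '[[0,-14,-10],[0,0,-22],[0,0,-25],[0,0,-22],[0,0,-15]]' --gripper '[34,34,34,34,34]'

```text
clock: 12.25
eef_pos: [405.8, -231.6, 129.6]
tool_rot: [-3.131, -0.002, -1.345]
force: [0.7, 0.8, -1.3]
width: 39.3
```

Call:
arm_command --rot '[[0,0,0],[0,0,0]]' --slide '[[0,0,-5],[0,0,0]]' --gripper '[34,34]'

```text
clock: 12.42
eef_pos: [405.1, -227.5, 121.8]
tool_rot: [-3.135, 0.003, -1.34]
force: [0.7, -0.2, -1.7]
width: 39.3
```

Call:
arm_command --rot '[[0,0,0],[0,0,0],[0,0,0],[0,0,0]]' --slide '[[-3,-9,-8],[0,0,-8],[0,0,-4],[0,0,0]]' --gripper '[34,34,34,34]'

```text
clock: 12.75
eef_pos: [404.3, -236.3, 102.3]
tool_rot: [-3.132, 0.001, -1.337]
force: [0.6, -1.1, -1.2]
width: 39.1
```

```bash
python3 look.py a5 side 330 160
```

```text
[ 404.6 -236.2  102.8]
```

View pics/a5.png

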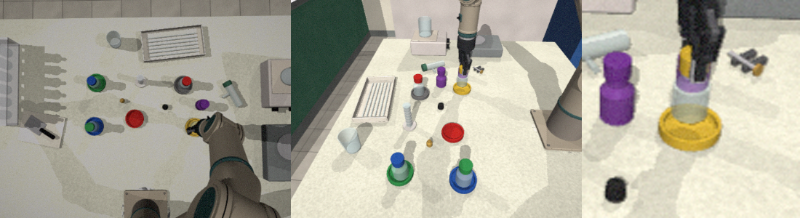

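The yellow-stoppered flask hangs centred over the yellow dish. Lowering it.

Call:
arm_command --rot '[[-0.1,0.5,0],[0,0,0],[0,0,0],[0,0,0],[0,0,0]]' --slide '[[-3,-1,-7],[0,0,-8],[0,0,-6],[0,0,-3],[0,0,0]]' --gripper '[34,34,34,34,34]'

```text
clock: 13.27
eef_pos: [402.2, -237.8, 77.4]
tool_rot: [-3.139, -0.001, -1.337]
force: [0.4, -0.2, -1.3]
width: 39.7
```

Call:
arm_command --rot '[[0,0,0],[0,0,0],[0,0,0]]' --slide '[[-1,0,-2],[0,0,-1],[0,0,0]]' --gripper '[34,34,34]'

```text
clock: 13.52
eef_pos: [401.6, -238.0, 75.2]
tool_rot: [-3.138, -0.001, -1.337]
force: [0.3, 0.0, -1.7]
width: 39.3
```

Call:
arm_command --rot '[[0,0,0],[0,0,0]]' --slide '[[0,0,-2],[0,0,-1]]' --gripper '[34,34]'

```text
clock: 13.68
eef_pos: [402.2, -238.5, 74.9]
tool_rot: [-3.136, -0.003, -1.338]
force: [-2.4, 2.1, 11.1]
width: 39.7
```

Contact (+11 N). Releasing.

Call:
arm_command --rot '[[0,0,0],[0,0,0],[0,0,0],[0,0,0],[0,0,0]]' --slide '[[0,0,0.5],[0,0,0],[0,0,0],[0,0,0],[0,0,0]]' --gripper '[36,42,50,65,85]'

```text
clock: 14.1
eef_pos: [402.9, -239.0, 76.2]
tool_rot: [-3.134, -0.004, -1.338]
force: [-0.1, 0.5, 0.1]
width: 72.2
```

Call:
arm_command --rot '[[0,0,0],[0,0,0],[0,0,0],[0,0,0],[0,0,0]]' --slide '[[0,0,0],[0,0,10],[0,0,20],[0,0,25],[0,0,20]]' --gripper '[85,85,85,85,85]'

```text
clock: 14.52
eef_pos: [399.4, -237.2, 148.9]
tool_rot: [3.141, 0.003, -1.338]
force: [1.1, 0.0, -0.9]
width: 85.1
```

```bash
cat > meas.py <<'E'
from h import *
import sys
for n in('top','side'):
    z=np.load(n+'.npz');p,d=z['p'],z['d'];X=pts(n,d)
    for c in sys.argv[1:]:
        for nm,lo,hi in(('stop',92,115),('rim',11,23)):
            q=(mask(p,c)&(d>0)&(X[...,2]>lo)&(X[...,2]<hi)&(X[...,0]>300)).astype(np.uint8)
            k,l,s,ce=cv2.connectedComponentsWithStats(q)
            if k<2: continue
            i=1+np.argmax(s[1:,4]);x=X[l==i];cc,r=cv2.minEnclosingCircle(x[:,:2].astype(np.float32));print(n,c,nm,ce[i].round(),np.round(cc,1),round(r,1),'ztop',np.percentile(x[:,2],90).round(1))
E
python3 meas.py red
```

```text
top red stop [359. 156.] [ 608.9 -189.4] 20.7 ztop 108.2
top red rim [259. 228.] [444.1  49.6] 44.5 ztop 21.1
side red stop [244. 149.] [ 608.2 -189.2] 20.8 ztop 105.1
side red rim [311. 254.] [443.8  49.6] 45.6 ztop 16.9
```

Call:
arm_command --rot '[[0,0,0],[0,0,0],[0,0,0],[0,0,0],[0,0,0]]' --slide '[[10,2,25],[28,7,10],[35,8,0],[35,8,0],[30,8,0]]' --gripper '[85,85,85,85,85]'

```text
clock: 14.93
eef_pos: [535.1, -207.2, 191.0]
tool_rot: [3.14, 0.0, -1.351]
force: [-0.2, -0.8, 0.5]
width: 85.1
```

```bash
python3 look.py a6 side 330 160; python3 meas.py yellow
```

```text
[ 538.8 -204.4  190.3]
top yellow stop [375. 244.] [ 403.7 -223.3] 11.8 ztop 108.3
top yellow rim [364. 243.] [ 400.2 -232.2] 43.7 ztop 20.6
side yellow stop [332. 140.] [ 400.3 -238.4] 21.8 ztop 104.7
side yellow rim [329. 171.] [ 399.9 -236.5] 44.9 ztop 16.9
```

View pics/a6.png

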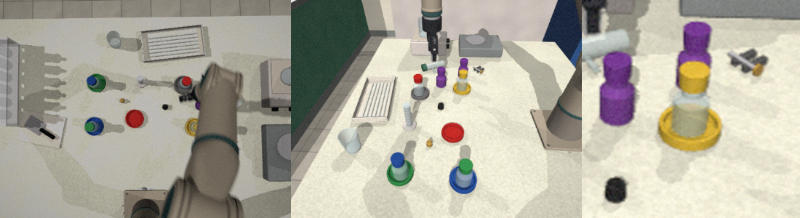

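Yellow stands in its dish within about 2 mm. Now red, at (608.5, -189.3).

Call:
arm_command --rot '[[0,0,0],[0,0,0],[0,0,0],[0,0,0],[0,0,0]]' --slide '[[25,5,0],[20,4,-5],[12,3,-10],[6,2,-15],[0,0,-12]]' --gripper '[85,85,85,85,85]'

```text
clock: 15.45
eef_pos: [603.5, -190.0, 147.3]
tool_rot: [-3.14, -0.0, -1.344]
force: [-0.8, 0.6, -0.7]
width: 84.8
```

Call:
arm_command --rot '[[0,0,0],[0,0,0]]' --slide '[[0,0,-5],[0,0,0]]' --gripper '[85,85]'

```text
clock: 15.62
eef_pos: [600.9, -189.4, 138.6]
tool_rot: [3.137, 0.003, -1.343]
force: [-0.4, -0.3, 0.5]
width: 85.1
```

Call:
arm_command --rot '[[0,0,0],[0,0,0],[0,0,0],[0,0,0],[0,0,0]]' --slide '[[8,0,-8],[2,0,-14],[0,0,-14],[0,0,-8],[0,0,0]]' --gripper '[85,85,85,85,85]'

```text
clock: 16.03
eef_pos: [611.5, -191.1, 92.3]
tool_rot: [3.139, 0.001, -1.345]
force: [-0.2, 0.3, -0.6]
width: 85.1
```

Call:
arm_command --rot '[[0,0,0],[0,0,0],[0,0,0],[0,0,0],[0,0,0]]' --slide '[[-1,2,-9],[0,0,-7],[0,0,0],[0,0,0],[0,0,0]]' --gripper '[85,85,80,70,60]'

```text
clock: 16.45
eef_pos: [610.4, -189.3, 74.8]
tool_rot: [3.138, 0.001, -1.346]
force: [0.6, -0.6, 0.2]
width: 60.7
```

Call:
arm_command --rot '[[0,0,0],[0,0,0],[0,0,0],[0,0,0],[0,0,0]]' --slide '[[0,0,0],[0,0,0],[0,0,0],[0,0,0],[0,0,0]]' --gripper '[50,42,36,34,34]'

```text
clock: 16.87
eef_pos: [611.3, -189.9, 76.4]
tool_rot: [3.141, -0.001, -1.346]
force: [-0.1, -0.1, -1.6]
width: 39.6
```

Call:
arm_command --rot '[[0,0,0],[0,0,0]]' --slide '[[0,0,0],[0,0,0]]' --gripper '[34,34]'

```text
clock: 17.03
eef_pos: [611.0, -189.7, 76.2]
tool_rot: [3.14, -0.0, -1.346]
force: [0.5, 1.1, -1.4]
width: 40.0
```

Call:
arm_command --rot '[[0,0,0],[0,0,0],[0,0,0],[0,0,0],[0,0,0]]' --slide '[[0,0,5],[0,0,15],[0,0,25],[0,0,30],[0,0,30]]' --gripper '[34,34,34,34,34]'

```text
clock: 17.45
eef_pos: [604.2, -187.3, 177.1]
tool_rot: [3.124, 0.009, -1.346]
force: [0.5, 1.3, -1.9]
width: 39.0
```

Call:
arm_command --rot '[[0,0,0],[0,0,0],[0,0,0],[0,0,0],[0,0,0]]' --slide '[[-5,8,22],[-15,22,5],[-20,30,0],[-20,30,0],[-20,30,0]]' --gripper '[34,34,34,34,34]'

```text
clock: 17.87
eef_pos: [529.6, -75.5, 215.7]
tool_rot: [-3.139, -0.007, -1.359]
force: [0.5, 0.7, -1.5]
width: 39.4
```

Call:
arm_command --rot '[[0,0,0],[0,0,0],[0,0,0],[0,0,0],[0,0,0]]' --slide '[[-18,30,0],[-15,24,0],[-10,16,0],[-5,8,0],[0,0,0]]' --gripper '[34,34,34,34,34]'

```text
clock: 18.28
eef_pos: [473.6, 13.2, 218.2]
tool_rot: [-3.139, -0.002, -1.35]
force: [0.3, -0.5, -1.9]
width: 39.5
```

Call:
arm_command --rot '[[0,0,0],[0,0,0],[0,0,0],[0,0,0],[0,0,0]]' --slide '[[-14,18,-5],[-9,13,-15],[-4,6,-22],[0,0,-20],[0,0,-15]]' --gripper '[34,34,34,34,34]'

```text
clock: 18.7
eef_pos: [455.1, 47.0, 144.0]
tool_rot: [-3.121, -0.007, -1.356]
force: [0.3, -1.1, -1.9]
width: 39.1
```

Call:
arm_command --rot '[[0,0,0],[0,0,0]]' --slide '[[0,0,-8],[0,0,0]]' --gripper '[34,34]'

```text
clock: 18.87
eef_pos: [455.5, 44.6, 133.3]
tool_rot: [-3.124, -0.009, -1.359]
force: [0.9, 1.0, -0.9]
width: 38.9
```

Call:
arm_command --rot '[[0.3,1.1,0],[0,0,0],[0,0,0],[0,0,0],[0,0,0]]' --slide '[[-9,5,-8],[0,0,-10],[0,0,-8],[0,0,-3],[0,0,0]]' --gripper '[34,34,34,34,34]'

```text
clock: 19.28
eef_pos: [449.1, 47.7, 104.0]
tool_rot: [-3.14, 0.001, -1.364]
force: [-0.3, 0.5, -1.7]
width: 39.5
```

```bash
python3 look.py a7 side 314 230
```

```text
[449.4  47.9 104.6]
```

View pics/a7.png

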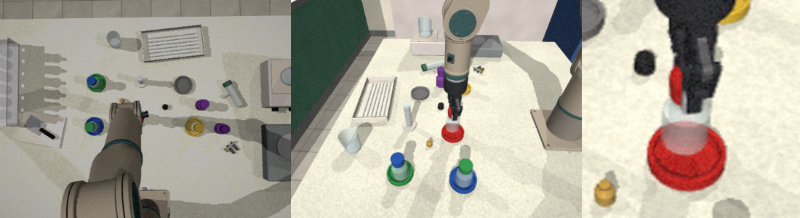

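Red hangs centred over the red dish (crop ≈ 687,145). Lowering it.

Call:
arm_command --rot '[[0,0,0],[0,0,0],[0,0,0],[0,0,0],[0,0,0]]' --slide '[[-3,2,-8],[0,0,-8],[0,0,-6],[0,0,-4],[0,0,0]]' --gripper '[34,34,34,34,34]'

```text
clock: 19.8
eef_pos: [448.5, 50.1, 79.0]
tool_rot: [-3.134, 0.0, -1.364]
force: [0.2, 0.0, -0.9]
width: 39.7
```

Call:
arm_command --rot '[[0,0,0],[0,0,0],[0,0,0]]' --slide '[[-1,0,-2],[0,0,-1],[0,0,0]]' --gripper '[34,34,34]'

```text
clock: 20.05
eef_pos: [447.9, 50.0, 75.9]
tool_rot: [-3.133, 0.0, -1.364]
force: [-0.9, -0.4, 0.6]
width: 39.6
```

Contact is near, so one more small step before the release.

Call:
arm_command --rot '[[0,0,0],[0,0,0]]' --slide '[[-1,0,-1],[0,0,-1]]' --gripper '[34,34]'

```text
clock: 20.22
eef_pos: [448.9, 49.9, 75.7]
tool_rot: [-3.129, -0.0, -1.364]
force: [-2.9, -0.6, 14.8]
width: 39.2
```

Call:
arm_command --rot '[[0,0,0],[0,0,0],[0,0,0],[0,0,0],[0,0,0]]' --slide '[[0,0,0],[0,0,0],[0,0,0],[0,0,0],[0,0,0]]' --gripper '[38,42,50,65,85]'

```text
clock: 20.63
eef_pos: [449.9, 50.0, 77.0]
tool_rot: [-3.126, -0.0, -1.364]
force: [-0.4, -0.4, -0.1]
width: 72.4
```

Call:
arm_command --rot '[[0,0,0],[0,0,0],[0,0,0],[0,0,0],[0,0,0]]' --slide '[[0,0,0],[0,0,10],[0,0,20],[0,0,25],[0,0,25]]' --gripper '[85,85,85,85,85]'

```text
clock: 21.05
eef_pos: [445.6, 49.4, 154.6]
tool_rot: [-3.138, 0.0, -1.364]
force: [0.8, -0.0, -0.8]
width: 85.0
```

Call:
arm_command --rot '[[0,0,0],[0,0,0],[0,0,0],[0,0,0],[0,0,0]]' --slide '[[-4,20,10],[-6,32,5],[-6,35,0],[-6,32,0],[-6,25,0]]' --gripper '[85,85,85,85,85]'

```text
clock: 21.47
eef_pos: [421.5, 191.6, 176.3]
tool_rot: [-3.126, -0.002, -1.382]
force: [-0.0, -0.1, 0.2]
width: 84.8
```

```bash
python3 look.py a8 side 314 230; python3 meas.py red blue green
```

```text
[420.4 194.4 175.9]
top red stop [256. 226.] [448.7  49.9] 20.6 ztop 109.0
top red rim [259. 228.] [443.9  49.9] 44.5 ztop 20.5
top blue stop [176. 155.] [615.7 236.3] 20.2 ztop 108.6
top blue rim [192. 254.] [384.6 220.9] 23.9 ztop 20.3
top green rim [189. 161.] [619.5 232.9] 44.3 ztop 20.6
side red stop [311. 225.] [449.4  49.5] 22.0 ztop 104.9
side red rim [312. 259.] [444.   50.6] 44.8 ztop 16.9
side blue stop [205. 306.] [615.8 237. ] 20.7 ztop 105.3
side blue rim [329. 351.] [410.4 244.6] 44.6 ztop 17.1
side green stop [336. 319.] [409.7 246. ] 21.3 ztop 105.1
side green rim [210. 338.] [620.  233.8] 44.8 ztop 17.1
```

View pics/a8.png

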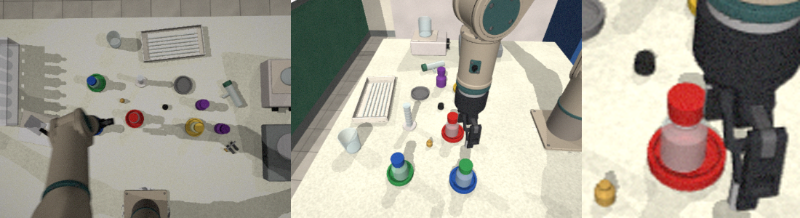

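Red stands upright in its dish, about 5 mm off centre (limit 15). Now green, which stands in the blue dish.

Call:
arm_command --rot '[[-0.2,0.8,0],[0,0,0],[0,0,0],[0,0,0],[0,0,0]]' --slide '[[-4,22,0],[-4,17,-5],[-2,9,-10],[0,0,-15],[0,0,-10]]' --gripper '[85,85,85,85,85]'

```text
clock: 21.98
eef_pos: [411.1, 243.6, 135.3]
tool_rot: [-3.138, -0.001, -1.373]
force: [-0.0, -0.9, -0.1]
width: 85.2
```

Call:
arm_command --rot '[[0,0,0],[0,0,0]]' --slide '[[0,0,0],[0,0,0]]' --gripper '[85,85]'

```text
clock: 22.15
eef_pos: [409.7, 241.4, 132.5]
tool_rot: [3.14, -0.004, -1.374]
force: [0.8, 1.0, 0.1]
width: 84.7
```

Call:
arm_command --rot '[[0,0,0],[0,0,0],[0,0,0],[0,0,0],[0,0,0]]' --slide '[[0,5,-8],[0,0,-12],[0,0,-14],[0,0,-8],[0,0,0]]' --gripper '[85,85,85,85,85]'

```text
clock: 22.57
eef_pos: [411.9, 245.7, 89.2]
tool_rot: [-3.139, -0.004, -1.378]
force: [-0.0, 0.2, 0.4]
width: 84.8
```

Call:
arm_command --rot '[[0,0,0],[0,0,0],[0,0,0],[0,0,0],[0,0,0]]' --slide '[[-1,0,-8],[0,0,-5],[0,0,0],[0,0,0],[0,0,0]]' --gripper '[85,85,75,65,55]'

```text
clock: 22.98
eef_pos: [411.6, 245.7, 75.7]
tool_rot: [-3.138, -0.003, -1.379]
force: [-0.7, -0.3, 0.3]
width: 55.3
```

Call:
arm_command --rot '[[0,0,0],[0,0,0],[0,0,0],[0,0,0],[0,0,0]]' --slide '[[0,0,0],[0,0,0],[0,0,0],[0,0,0],[0,0,0]]' --gripper '[46,40,36,34,34]'

```text
clock: 23.4
eef_pos: [412.2, 246.0, 76.7]
tool_rot: [-3.136, -0.003, -1.379]
force: [0.3, 0.0, -1.8]
width: 39.5
```

Call:
arm_command --rot '[[0,0,0],[0,0,0]]' --slide '[[0,0,0],[0,0,0]]' --gripper '[34,34]'

```text
clock: 23.57
eef_pos: [412.0, 245.9, 76.6]
tool_rot: [-3.136, -0.003, -1.379]
force: [0.1, -0.6, -1.9]
width: 39.5
```

Call:
arm_command --rot '[[0,0,0],[0,0,0],[0,0,0],[0,0,0],[0,0,0]]' --slide '[[0,0,5],[0,0,15],[0,0,25],[0,0,30],[0,0,30]]' --gripper '[34,34,34,34,34]'

```text
clock: 23.98
eef_pos: [406.8, 242.7, 180.2]
tool_rot: [3.132, -0.009, -1.379]
force: [0.9, -0.1, -2.3]
width: 39.8
```

Call:
arm_command --rot '[[0,0,0],[0,0,0],[0,0,0],[0,0,0],[0,0,0]]' --slide '[[4,-8,25],[10,-22,8],[13,-30,0],[14,-32,0],[14,-32,0]]' --gripper '[34,34,34,34,34]'

```text
clock: 24.4
eef_pos: [462.7, 125.8, 223.8]
tool_rot: [-3.137, 0.001, -1.36]
force: [0.1, 0.4, -1.9]
width: 39.5
```

Call:
arm_command --rot '[[0,0,0],[0,0,0],[0,0,0],[0,0,0],[0,0,0]]' --slide '[[14,-32,0],[14,-32,0],[14,-32,0],[14,-32,0],[14,-32,0]]' --gripper '[34,34,34,34,34]'

```text
clock: 24.82
eef_pos: [533.2, -41.7, 226.2]
tool_rot: [-3.136, 0.003, -1.358]
force: [1.0, 0.2, -1.7]
width: 39.8
```

Remaining: (73, -145).

Call:
arm_command --rot '[[0,0,0],[0,0,0],[0,0,0],[0,0,0],[0,0,0]]' --slide '[[15,-32,0],[15,-30,0],[14,-26,0],[10,-18,-5],[6,-10,-10]]' --gripper '[34,34,34,34,34]'

```text
clock: 25.23
eef_pos: [595.1, -172.2, 213.7]
tool_rot: [-3.134, -0.003, -1.366]
force: [0.6, 0.5, -2.3]
width: 39.5
```

Call:
arm_command --rot '[[0,0,0],[0,0,0]]' --slide '[[0,0,-15],[0,0,-15]]' --gripper '[34,34]'

```text
clock: 25.4
eef_pos: [596.3, -176.8, 183.3]
tool_rot: [-3.131, -0.006, -1.372]
force: [0.6, 0.0, -1.9]
width: 39.1
```

Call:
arm_command --rot '[[0.1,0.6,0],[0,0,0],[0,0,0],[0,0,0],[0,0,0]]' --slide '[[10,-10,-15],[1,-1,-20],[0,0,-20],[0,0,-12],[0,0,0]]' --gripper '[34,34,34,34,34]'

```text
clock: 25.82
eef_pos: [602.9, -183.6, 108.0]
tool_rot: [3.133, 0.005, -1.37]
force: [-0.4, 1.2, -1.8]
width: 39.4
```

Call:
arm_command --rot '[[0,0,0],[0,0,0]]' --slide '[[0,0,0],[0,0,0]]' --gripper '[34,34]'

```text
clock: 25.98
eef_pos: [602.1, -182.1, 107.6]
tool_rot: [3.131, 0.007, -1.369]
force: [0.3, 0.2, -1.3]
width: 39.2
```

Call:
arm_command --rot '[[0,-0.5,0],[0,0,0],[0,0,0],[0,0,0],[0,0,0]]' --slide '[[4,-5,-8],[0,0,-9],[0,0,-6],[0,0,-4],[0,0,0]]' --gripper '[34,34,34,34,34]'

```text
clock: 26.4
eef_pos: [609.0, -187.7, 81.8]
tool_rot: [-3.137, 0.002, -1.368]
force: [0.2, -0.0, -1.0]
width: 39.6
```

```bash
python3 look.py a9 side 250 170
```

```text
[ 609.4 -187.8   82.6]
```

View pics/a9.png

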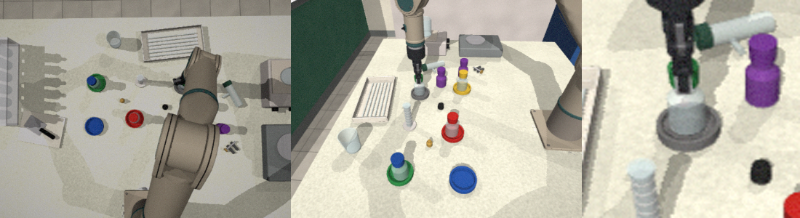

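The green flask is inside the grey dish's rim, a few mm above its floor, and the cylinder is standing.

Call:
arm_command --rot '[[0,0,0],[0,0,0],[0,0,0],[0,0,0]]' --slide '[[-2,0,-3],[0,0,-3],[0,0,-1],[0,0,0]]' --gripper '[34,34,34,34]'

```text
clock: 26.83
eef_pos: [608.6, -188.1, 76.6]
tool_rot: [-3.133, 0.0, -1.368]
force: [0.5, -0.4, -1.7]
width: 39.8
```

Call:
arm_command --rot '[[0,0,0],[0,0,0]]' --slide '[[-1,0,-1.5],[0,0,-1]]' --gripper '[34,34]'

```text
clock: 27.0
eef_pos: [609.3, -188.1, 76.5]
tool_rot: [-3.129, -0.001, -1.368]
force: [-2.5, 1.3, 5.2]
width: 39.6
```

Contact. Releasing.

Call:
arm_command --rot '[[0,0,0],[0,0,0],[0,0,0],[0,0,0],[0,0,0]]' --slide '[[0,0,0],[0,0,0],[0,0,0],[0,0,0],[0,0,0]]' --gripper '[38,42,50,65,85]'

```text
clock: 27.42
eef_pos: [609.9, -188.5, 77.3]
tool_rot: [-3.128, -0.002, -1.367]
force: [0.4, -0.0, 0.5]
width: 72.4
```

Call:
arm_command --rot '[[0,0,0],[0,0,0],[0,0,0],[0,0,0],[0,0,0]]' --slide '[[0,0,0],[0,0,10],[0,0,20],[0,0,25],[0,0,30]]' --gripper '[85,85,85,85,85]'

```text
clock: 27.83
eef_pos: [604.5, -186.8, 159.2]
tool_rot: [-3.141, 0.005, -1.368]
force: [0.2, -0.4, -0.3]
width: 84.5
```

Call:
arm_command --rot '[[0,0,0],[0,0,0],[0,0,0],[0,0,0],[0,0,0]]' --slide '[[-3,15,25],[-3,32,10],[-3,38,0],[-2,38,0],[0,38,0]]' --gripper '[85,85,85,85,85]'

```text
clock: 28.25
eef_pos: [596.6, -37.3, 208.6]
tool_rot: [-3.124, -0.011, -1.389]
force: [0.8, 0.4, -0.1]
width: 85.1
```

Call:
arm_command --rot '[[0,0,0],[0,0,0],[0,0,0],[0,0,0],[0,0,0]]' --slide '[[0,38,0],[0,38,0],[2,38,0],[3,38,0],[3,35,0]]' --gripper '[85,85,85,85,85]'

```text
clock: 28.67
eef_pos: [603.5, 158.6, 214.6]
tool_rot: [-3.118, -0.011, -1.391]
force: [0.2, -0.2, 0.2]
width: 84.8
```

```bash
python3 look.py b1 side 250 170; python3 meas.py green blue
```

```text
[603.  166.2 214.2]
top green stop [358. 157.] [ 605.9 -187.1] 20.0 ztop 108.7
top green rim [197. 168.] [599.4 206.6] 25.8 ztop 20.5
top blue rim [195. 242.] [411.8 220.7] 34.9 ztop 20.9
side green stop [245. 150.] [ 605.3 -186.9] 21.5 ztop 104.9
side green rim [210. 338.] [619.9 233.8] 44.6 ztop 17.3
side blue stop [205. 306.] [615.9 237. ] 20.8 ztop 105.3
side blue rim [331. 346.] [409.9 244.3] 44.7 ztop 17.2
```

View pics/b1.png

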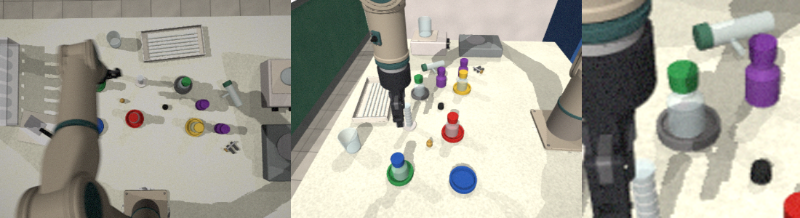

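Green stands upright in the grey dish at (605.6, -187). Now blue.

Call:
arm_command --rot '[[0.4,1.4,0],[0,0,0],[0,0,0],[0,0,0],[0,0,0]]' --slide '[[5,28,-5],[4,22,-10],[3,14,-18],[1,4,-20],[0,0,-12]]' --gripper '[85,85,85,85,85]'

```text
clock: 29.18
eef_pos: [618.7, 240.0, 154.6]
tool_rot: [-3.13, 0.009, -1.376]
force: [-1.7, 0.4, 0.4]
width: 84.9
```

Call:
arm_command --rot '[[0,0,0],[0,0,0]]' --slide '[[0,0,-5],[0,0,0]]' --gripper '[85,85]'

```text
clock: 29.35
eef_pos: [616.9, 239.1, 147.3]
tool_rot: [-3.135, 0.008, -1.376]
force: [-0.1, -1.0, 0.4]
width: 85.0
```

Call:
arm_command --rot '[[-0.5,0.3,0],[0,0,0],[0,0,0],[0,0,0],[0,0,0]]' --slide '[[0,-2,-10],[0,0,-16],[0,0,-14],[0,0,-8],[0,0,0]]' --gripper '[85,85,85,85,85]'

```text
clock: 29.77
eef_pos: [620.1, 231.9, 101.0]
tool_rot: [-3.136, -0.003, -1.382]
force: [-0.1, -0.4, 0.1]
width: 84.8
```

Call:
arm_command --rot '[[0,0,0],[0,0,0],[0,0,0],[0,0,0]]' --slide '[[-3,5,-5],[0,0,-10],[0,0,-8],[0,0,0]]' --gripper '[85,85,85,85]'

```text
clock: 30.1
eef_pos: [618.4, 236.5, 78.3]
tool_rot: [-3.133, -0.003, -1.384]
force: [0.1, 0.6, 0.2]
width: 84.9
```

Call:
arm_command --rot '[[0,0,0],[0,0,0],[0,0,0],[0,0,0],[0,0,0]]' --slide '[[-2,0,-3],[0,0,0],[0,0,0],[0,0,0],[0,0,0]]' --gripper '[80,70,60,50,42]'

```text
clock: 30.52
eef_pos: [616.5, 236.7, 75.3]
tool_rot: [-3.132, -0.003, -1.383]
force: [-0.1, -0.6, 0.4]
width: 42.2
```

Call:
arm_command --rot '[[0,0,0],[0,0,0],[0,0,0],[0,0,0],[0,0,0]]' --slide '[[0,0,0],[0,0,0],[0,0,0],[0,0,0],[0,0,0]]' --gripper '[38,36,34,34,34]'

```text
clock: 30.93
eef_pos: [616.7, 236.5, 75.8]
tool_rot: [-3.132, -0.003, -1.384]
force: [-0.6, -0.5, 0.1]
width: 39.4
```

Call:
arm_command --rot '[[0,0,0],[0,0,0],[0,0,0],[0,0,0],[0,0,0]]' --slide '[[0,0,5],[0,0,15],[0,0,25],[0,0,30],[0,0,20]]' --gripper '[34,34,34,34,34]'

```text
clock: 31.35
eef_pos: [611.3, 234.8, 168.1]
tool_rot: [3.137, -0.006, -1.383]
force: [1.5, 0.1, -0.8]
width: 39.2
```

Call:
arm_command --rot '[[0,0,0],[0,0,0],[0,0,0],[0,0,0],[0,0,0]]' --slide '[[-10,1,5],[-25,1,0],[-30,1,0],[-32,1,0],[-30,1,0]]' --gripper '[34,34,34,34,34]'

```text
clock: 31.77
eef_pos: [487.1, 238.7, 178.5]
tool_rot: [-3.129, -0.005, -1.389]
force: [-0.1, 0.8, -1.2]
width: 39.7
```

Call:
arm_command --rot '[[0,0,0],[0,0,0],[0,0,0],[0,0,0],[0,0,0]]' --slide '[[-28,1,0],[-22,1,0],[-12,0,-5],[-5,0,-10],[0,0,-15]]' --gripper '[34,34,34,34,34]'

```text
clock: 32.18
eef_pos: [402.6, 240.2, 148.2]
tool_rot: [-3.138, -0.003, -1.382]
force: [1.2, 0.2, -1.3]
width: 39.2
```

Call:
arm_command --rot '[[0,0,0],[0,0,0],[0,0,0],[0,0,0],[0,0,0]]' --slide '[[5,3,-8],[2,1,-10],[0,0,-12],[0,0,-6],[0,0,0]]' --gripper '[34,34,34,34,34]'

```text
clock: 32.6
eef_pos: [406.6, 244.0, 107.4]
tool_rot: [3.14, -0.004, -1.38]
force: [-0.8, 0.8, -1.2]
width: 39.5
```

Call:
arm_command --rot '[[0,0,0],[0,0,0]]' --slide '[[0,0,0],[0,0,0]]' --gripper '[34,34]'

```text
clock: 32.77
eef_pos: [407.0, 243.8, 107.0]
tool_rot: [3.139, -0.005, -1.381]
force: [-1.3, -0.2, -1.9]
width: 39.6
```

```bash
python3 look.py b2 side 333 330
```

```text
[407.1 244.  107.3]
```

View pics/b2.png

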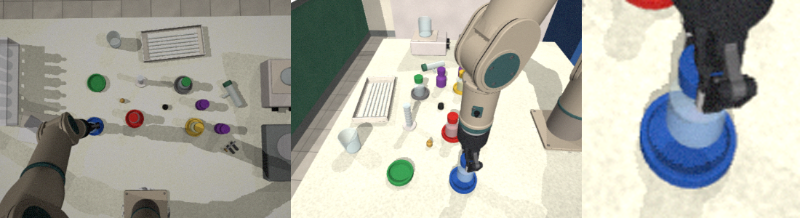

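Blue hangs over the blue dish (crop ≈ 690,135), about 30 mm up. Lowering it.

Call:
arm_command --rot '[[0,0,0],[0,0,0],[0,0,0],[0,0,0],[0,0,0]]' --slide '[[3,0,-8],[0,0,-9],[0,0,-7],[0,0,-3],[0,0,0]]' --gripper '[34,34,34,34,34]'

```text
clock: 33.28
eef_pos: [411.6, 244.5, 78.7]
tool_rot: [-3.14, -0.003, -1.381]
force: [0.4, -0.4, -1.7]
width: 39.8
```

Call:
arm_command --rot '[[0,0,0],[0,0,0],[0,0,0]]' --slide '[[-1,0,-2],[0,0,-1],[0,0,0]]' --gripper '[34,34,34]'

```text
clock: 33.53
eef_pos: [410.2, 244.3, 75.8]
tool_rot: [-3.141, -0.003, -1.381]
force: [0.5, 0.8, -1.7]
width: 39.5
```

Call:
arm_command --rot '[[0,0,0],[0,0,0]]' --slide '[[0,0,-2],[0,0,-1]]' --gripper '[34,34]'

```text
clock: 33.7
eef_pos: [410.3, 244.2, 75.7]
tool_rot: [-3.14, -0.002, -1.381]
force: [-1.2, -0.1, 5.1]
width: 39.6
```

Contact. Releasing.

Call:
arm_command --rot '[[0,0,0],[0,0,0],[0,0,0],[0,0,0],[0,0,0]]' --slide '[[0,0,0],[0,0,0],[0,0,0],[0,0,0],[0,0,0]]' --gripper '[38,42,50,65,85]'

```text
clock: 34.12
eef_pos: [410.8, 244.7, 76.6]
tool_rot: [-3.137, -0.001, -1.381]
force: [-0.3, 0.4, -0.7]
width: 72.5
```

Call:
arm_command --rot '[[0,0,0],[0,0,0],[0,0,0],[0,0,0],[0,0,0]]' --slide '[[0,0,0],[0,0,10],[0,0,20],[0,0,25],[0,0,30]]' --gripper '[85,85,85,85,85]'

```text
clock: 34.53
eef_pos: [406.6, 242.1, 160.1]
tool_rot: [3.133, -0.006, -1.381]
force: [0.7, 0.5, 1.1]
width: 84.9
```

Call:
arm_command --rot '[[0,0,0],[0,0,0],[0,0,0],[0,0,0],[0,0,0]]' --slide '[[5,-12,20],[12,-28,10],[14,-34,0],[14,-34,0],[14,-34,0]]' --gripper '[85,85,85,85,85]'

```text
clock: 34.95
eef_pos: [467.5, 106.9, 201.6]
tool_rot: [-3.136, 0.003, -1.361]
force: [0.7, 0.0, -0.9]
width: 85.0
```

```bash
python3 look.py b3 side 333 330; python3 meas.py green blue
```

```text
[469.5 100.7 201.6]
top green stop [358. 157.] [ 606.  -187.2] 20.6 ztop 108.2
top green rim [186. 160.] [619.5 232.6] 44.1 ztop 20.7
side green stop [245. 150.] [ 605.6 -186.7] 21.2 ztop 105.0
side green rim [209. 332.] [619.9 233.5] 45.0 ztop 17.2
side blue stop [336. 318.] [410.4 245.2] 20.6 ztop 105.2
side blue rim [330. 351.] [410.5 244.9] 44.7 ztop 17.2
```

View pics/b3.png

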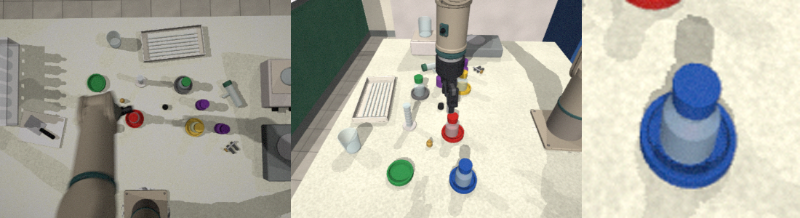

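Blue stands perfectly in its dish. Last one: green from grey, TCP target (607, -187). From (469.5, 100.7) that is (137, -288).

Call:
arm_command --rot '[[0,0,0],[0,0,0],[0,0,0],[0,0,0],[0,0,0]]' --slide '[[16,-34,0],[16,-34,0],[16,-34,0],[16,-34,0],[16,-34,0]]' --gripper '[85,85,85,85,85]'

```text
clock: 35.47
eef_pos: [546.5, -62.5, 204.3]
tool_rot: [-3.136, 0.006, -1.359]
force: [0.7, -0.2, -0.5]
width: 85.0
```

Call:
arm_command --rot '[[0,0,0],[0,0,0],[0,0,0],[0,0,0],[0,0,0]]' --slide '[[16,-32,0],[14,-28,0],[12,-22,0],[6,-12,-10],[2,-5,-15]]' --gripper '[85,85,85,85,85]'

```text
clock: 35.88
eef_pos: [601.3, -175.0, 183.8]
tool_rot: [-3.129, -0.002, -1.369]
force: [0.2, 0.0, -0.2]
width: 85.0
```

Call:
arm_command --rot '[[0,0,0],[0,0,0]]' --slide '[[0,0,-10],[0,0,0]]' --gripper '[85,85]'

```text
clock: 36.05
eef_pos: [599.0, -174.9, 170.0]
tool_rot: [-3.134, 0.0, -1.371]
force: [0.3, 0.2, -0.2]
width: 84.8
```

Call:
arm_command --rot '[[0,0.5,0],[0,0,0],[0,0,0],[0,0,0],[0,0,0]]' --slide '[[8,-11,-10],[0,-1,-15],[0,0,-12],[0,0,-5],[0,0,0]]' --gripper '[85,85,85,85,85]'

```text
clock: 36.47
eef_pos: [605.3, -177.9, 125.8]
tool_rot: [3.137, 0.009, -1.362]
force: [0.3, 0.2, -0.5]
width: 84.8
```

Call:
arm_command --rot '[[0,0,0],[0,0,0],[0,0,0],[0,0,0],[0,0,0]]' --slide '[[2,-9,0],[0,0,-12],[0,0,-15],[0,0,-10],[0,0,0]]' --gripper '[85,85,85,85,85]'

```text
clock: 36.88
eef_pos: [609.0, -186.0, 88.8]
tool_rot: [3.141, 0.008, -1.36]
force: [0.3, 0.7, 0.2]
width: 85.1
```

Call:
arm_command --rot '[[-0.5,-0.1,0],[0,0,0],[0,0,0],[0,0,0],[0,0,0]]' --slide '[[-2,-1,-7],[0,0,-5],[0,0,-1],[0,0,0],[0,0,0]]' --gripper '[85,85,80,70,60]'

```text
clock: 37.3
eef_pos: [606.9, -187.4, 75.0]
tool_rot: [3.141, -0.002, -1.36]
force: [-0.4, -0.2, 0.2]
width: 60.4
```

Call:
arm_command --rot '[[0,0,0],[0,0,0],[0,0,0],[0,0,0],[0,0,0]]' --slide '[[0,0,0],[0,0,0],[0,0,0],[0,0,0],[0,0,0]]' --gripper '[50,42,36,34,34]'

```text
clock: 37.72
eef_pos: [607.7, -187.8, 76.2]
tool_rot: [-3.14, -0.004, -1.36]
force: [0.3, -0.4, -1.1]
width: 39.7
```

Call:
arm_command --rot '[[0,0,0],[0,0,0]]' --slide '[[0,0,0],[0,0,0]]' --gripper '[34,34]'

```text
clock: 37.88
eef_pos: [607.6, -187.7, 76.1]
tool_rot: [-3.14, -0.003, -1.36]
force: [0.2, -0.2, -1.7]
width: 39.6
```

Call:
arm_command --rot '[[0,0,0],[0,0,0],[0,0,0],[0,0,0],[0,0,0]]' --slide '[[0,0,5],[0,0,15],[0,0,25],[0,0,30],[0,0,30]]' --gripper '[34,34,34,34,34]'

```text
clock: 38.3
eef_pos: [600.6, -185.1, 176.9]
tool_rot: [3.126, 0.006, -1.36]
force: [0.0, 0.6, -0.9]
width: 39.3
```

Call:
arm_command --rot '[[0,0,0],[0,0,0],[0,0,0],[0,0,0],[0,0,0]]' --slide '[[-4,8,28],[-10,22,10],[-12,30,0],[-12,32,0],[-8,34,0]]' --gripper '[34,34,34,34,34]'

```text
clock: 38.72
eef_pos: [557.4, -68.8, 226.8]
tool_rot: [-3.141, -0.009, -1.377]
force: [1.2, -0.0, -1.3]
width: 39.5
```

Call:
arm_command --rot '[[0,0,0],[0,0,0],[0,0,0],[0,0,0],[0,0,0]]' --slide '[[0,34,0],[0,34,0],[0,34,0],[5,34,0],[10,34,0]]' --gripper '[34,34,34,34,34]'

```text
clock: 39.13
eef_pos: [566.1, 107.4, 229.9]
tool_rot: [3.139, -0.008, -1.381]
force: [1.2, -0.0, -1.3]
width: 39.9
```

Remaining: (55, 126).

Call:
arm_command --rot '[[0,0,0],[0,0,0],[0,0,0],[0,0,0],[0,0,0]]' --slide '[[14,30,0],[14,27,0],[10,20,0],[6,12,-5],[3,6,-12]]' --gripper '[34,34,34,34,34]'

```text
clock: 39.55
eef_pos: [613.8, 219.6, 216.1]
tool_rot: [-3.138, -0.0, -1.368]
force: [-0.6, 0.8, -2.1]
width: 39.2
```

Call:
arm_command --rot '[[0,0,0],[0,0,0]]' --slide '[[0,0,-15],[0,0,-10]]' --gripper '[34,34]'

```text
clock: 39.72
eef_pos: [613.5, 222.3, 189.2]
tool_rot: [-3.137, 0.001, -1.364]
force: [0.2, -0.8, -2.4]
width: 39.7
```

Call:
arm_command --rot '[[0,0,0],[0,0,0],[0,0,0],[0,0,0],[0,0,0]]' --slide '[[7,10,-15],[1,2,-20],[0,0,-22],[0,0,-15],[0,0,-3]]' --gripper '[34,34,34,34,34]'

```text
clock: 40.13
eef_pos: [618.5, 228.5, 107.2]
tool_rot: [3.139, -0.003, -1.369]
force: [-0.7, -0.3, -1.9]
width: 39.7
```

Call:
arm_command --rot '[[0,0,0],[0,0,0]]' --slide '[[0,0,0],[0,0,0]]' --gripper '[34,34]'

```text
clock: 40.3
eef_pos: [617.1, 225.9, 105.6]
tool_rot: [3.134, -0.005, -1.372]
force: [-0.9, -0.7, -1.6]
width: 39.5
```

Call:
arm_command --rot '[[0.2,-0.4,0],[0,0,0],[0,0,0],[0,0,0]]' --slide '[[4,8,-3],[0,0,-6],[0,0,-4],[0,0,0]]' --gripper '[34,34,34,34]'

```text
clock: 40.63
eef_pos: [623.8, 234.5, 95.1]
tool_rot: [-3.135, -0.002, -1.373]
force: [-0.7, -0.3, -2.2]
width: 39.3
```

```bash
python3 look.py b4 side 210 320
```

```text
[624.  234.2  95.6]
```

View pics/b4.png

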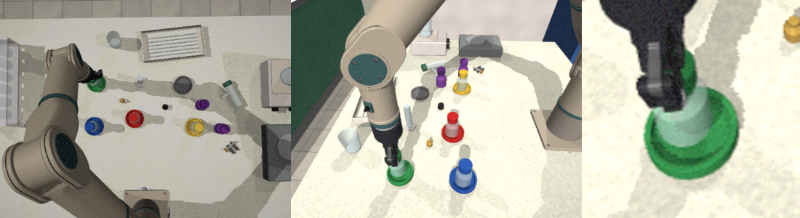

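Green hangs over the green dish, and the cylinder is still standing. Lowering it.

Call:
arm_command --rot '[[0,0.3,0],[0,0,0],[0,0,0],[0,0,0],[0,0,0]]' --slide '[[-3,-1,-7],[0,0,-6],[0,0,-4],[0,0,-1],[0,0,0]]' --gripper '[34,34,34,34,34]'

```text
clock: 41.15
eef_pos: [620.9, 232.9, 76.3]
tool_rot: [-3.139, -0.001, -1.374]
force: [-0.1, -0.4, -2.1]
width: 39.2
```

Call:
arm_command --rot '[[0,0,0],[0,0,0],[0,0,0]]' --slide '[[-1,0,-2],[0,0,-1],[0,0,0]]' --gripper '[34,34,34]'

```text
clock: 41.4
eef_pos: [622.2, 233.1, 76.6]
tool_rot: [-3.134, -0.001, -1.374]
force: [-0.3, -0.0, -1.9]
width: 39.3
```

Call:
arm_command --rot '[[0,0,0],[0,0,0]]' --slide '[[-1,0,-1.5],[0,0,-1.5]]' --gripper '[34,34]'

```text
clock: 41.57
eef_pos: [623.5, 233.2, 75.9]
tool_rot: [-3.129, -0.0, -1.374]
force: [-2.8, -1.7, 14.0]
width: 39.7
```

Firm contact. Releasing.

Call:
arm_command --rot '[[0,0,0],[0,0,0],[0,0,0],[0,0,0],[0,0,0]]' --slide '[[0,0,0.5],[0,0,0],[0,0,0],[0,0,0],[0,0,0]]' --gripper '[36,42,50,65,85]'

```text
clock: 41.98
eef_pos: [624.0, 233.3, 76.6]
tool_rot: [-3.128, -0.0, -1.374]
force: [-0.3, 0.3, -0.5]
width: 72.3
```

Call:
arm_command --rot '[[0,0,0],[0,0,0],[0,0,0],[0,0,0],[0,0,0]]' --slide '[[0,0,0],[0,0,10],[0,0,20],[0,0,25],[0,0,30]]' --gripper '[85,85,85,85,85]'

```text
clock: 42.4
eef_pos: [618.2, 231.6, 157.7]
tool_rot: [3.14, -0.003, -1.374]
force: [0.7, 0.8, -0.2]
width: 84.9
```

Call:
arm_command --rot '[[0,0,0],[0,0,0],[0,0,0],[0,0,0],[0,0,0]]' --slide '[[-5,-10,25],[-14,-24,15],[-16,-30,5],[-16,-30,0],[-16,-30,0]]' --gripper '[85,85,85,85,85]'

```text
clock: 42.82
eef_pos: [555.9, 115.7, 215.7]
tool_rot: [-3.121, 0.004, -1.36]
force: [-0.1, -0.6, 0.3]
width: 84.6
```

Call:
arm_command --rot '[[0,0,0],[0,0,0],[0,0,0],[0,0,0],[0,0,0]]' --slide '[[-8,-30,0],[0,-30,0],[0,-20,0],[0,-8,0],[0,0,0]]' --gripper '[85,85,85,85,85]'

```text
clock: 43.23
eef_pos: [543.3, 16.3, 221.4]
tool_rot: [-3.118, 0.002, -1.369]
force: [0.6, 0.4, -0.0]
width: 85.2
```

```bash
python3 look.py b5 side 210 320; python3 meas.py green blue yellow red
```

```text
[543.5  19.2 221.1]
top green stop [177. 152.] [623.5 233.2] 20.4 ztop 108.8
top green rim [188. 163.] [618.9 232.9] 43.7 ztop 20.7
top blue stop [172. 244.] [410.8 244.9] 20.4 ztop 108.5
top blue rim [184. 243.] [409.7 243.7] 44.3 ztop 21.1
top yellow stop [382. 245.] [ 400.6 -238.8] 20.8 ztop 108.7
top yellow rim [373. 245.] [ 399.8 -237.4] 45.0 ztop 21.0
side green stop [200. 304.] [623.7 233.7] 20.4 ztop 105.3
side green rim [212. 338.] [619.9 233.8] 44.7 ztop 17.2
side blue stop [335. 318.] [410.7 245.7] 20.9 ztop 105.1
side blue rim [330. 351.] [410.  244.6] 44.6 ztop 17.2
side yellow stop [332. 140.] [ 400.  -238.4] 20.6 ztop 104.8
side yellow rim [329. 171.] [ 399.4 -236.5] 45.1 ztop 16.9
side red stop [311. 225.] [447.7  49.5] 21.4 ztop 105.2
side red rim [311. 259.] [444.5  51. ] 45.1 ztop 17.3
```

View pics/b5.png

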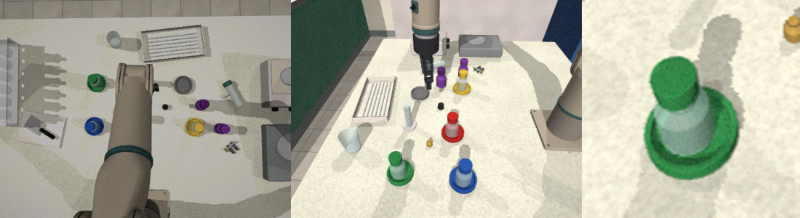

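All four flasks stand in the dishes of their own colour, the largest offset being about 5 mm. The grey dish is empty, the cylinder upright, and the arm high and clear. Handing the job in.

```bash
python3 -c "
from cell import ctrl
print(ctrl.finish_job())"
```

```text
the job is handed in; nothing more can be done
None
```

All four flasks now stand upright in the dishes of their own colour. The job is handed in, at about 43 s of the 144 s allowed; no verdict was reported.

I made two swaps through the grey dish. Red went to grey, yellow to its own dish, then red to its own. Then green went to grey, blue to its own dish, and green to its own. Each flask was carried by its stopper and lowered until the wrist force showed contact (readings up to about 15 N) before I opened the fingers.

Last checks, from the camera images:

| Flask | Distance from its dish's centre |
|---|---|
| Green | about 4 mm |
| Red | about 3–5 mm |
| Yellow | about 2 mm |
| Blue | about 1 mm |

- **Upright:** the stopper tops read 105 mm high in the side view and 108 mm in the top view. Standing in a dish they should be at 106 mm, so this fits upright flasks.
- **Rest of the scene:** the grey dish is empty, the measuring cylinder is standing, the purple look-alikes were not touched, and the arm is clear of everything.
- **Disagreements:** the two cameras read heights 3–4 mm apart. In the last look the arm hid the red flask from the top camera, so its final position rests on the side view (about 3.5 mm off) and an earlier look by both cameras (about 5 mm off).

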